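Put the ring cutters away by size

ROBOT

A 6-joint arm with a two-finger parallel gripper is mounted at the origin on a cart in front of the work surface, level with it; the furniture and walls round the work are solid. World frame = base frame: x ahead of the robot, y to its left, z up, the work surface at z = 0. Lengths are in m, angles in degrees, forces in N, time in s.
With the tool pointing down it reaches from about 0.35 to 0.875 m from the base axis. Payload 4.2 kg.
Tool frame: the origin (TCP) lies midway between the tips of the shut fingers; the grasp point (between the pads) lies bot.tcp_to_grasp behind it (bot.tcp_to_grasp is the distance from the TCP to the grasp point, in m); x points along the fingers, y is the direction in which the jaws open and shut, and the axes are right-handed (so a half turn about x gives the same grasp; the last joint's range is limited). The gripper opens to 87 mm and grips with 3 to 60 N. Pads are 19 mm wide; open, the fingers measure 117 mm over their backs; the gripper's body (75 mm by 190 mm) begins 51 mm behind the grasp point.
Start: joints at [85.577, 22.042, 0.453, 0, -68.411, -14.817], TCP at [0.206, 0.59, 0.189] pointing down, gripper open.
Joint ranges: [-179.83, 179.83], [-69.29, 118.12], [-61.27, 80.66], [-181.25, 117.63], [-171.15, -9.14], [-177.46, 177.46]. Speed limits (degrees/s): [159.86, 159.86, 180, 180, 180, 180].

INTERFACE

Orientations are given as a 3x3 rotation matrix whose columns are the frame's x, y, z axes.
In Python, from cell import bot gives the robot as it stands. The module is installed in compiled form; this text tells all that it offers. Calls block until the motion is done:
- bot.movep(position, orientation): joint-space move of the TCP to a pose.
- bot.move_linear(position, attitude=None, speed=0.15, guard=None): straight line of the TCP; attitude=None keeps the orientation; speed is the mean speed in m/s. With guard (N) it stops when the force on the tool has changed by that much, and returns True; else False.
- bot.goto_joints(angles): joint-space move.
- bot.open_gripper() and bot.close_gripper(): open the fingers fully, or close them until they stop; the grip force is fixed at half the most.
- bot.hold(seconds).
- bot.ik(position, orientation): joint angles nearest the present ones, or None.
- bot.get_obs(): the state.
- bot.get_image(name): name is "scene" or "top" or "wrist"; returns the picture (420x560x3 uint8, red, green, blue); there is no depth.
- bot.get_calibration(name): a dict with "fx", "fy", "cx", "cy" (pixels), "position" and "orientation" of the camera in the world. Camera axes: x right, y up, looking along -z (the intrinsics and any distortion apply to the point x, -y, -z); pixel columns grow to the right and rows downward; lengths in m; the calibration is good to about 2 mm. A picture is of the moment at which its call begins: read the wrist's pose just before it. get_calibration takes no time and is no camera call; for the wrist camera it gives the pose at the moment of the call.
A pose or a line that the arm cannot do raises bot.IKError and nothing moves.
- bot.finish_job(): hands the job in, once; it reports no verdict.
The state is a dict: "time_s": time; "joints": joint angles; "qd": joint speeds; "effort": joint torques, N m; "tool_pos": TCP position; "eef_rot": TCP orientation; "force": force on the tool from outside, world axes, zero at the start; "ft_torque": the same for the moment, N m; "gripper_width": finger opening in m.
Only numpy, scipy, OpenCV 4.12 (cv2) and the standard library are available. Lean on these libraries where they do the work, as an engineer would, in place of code of your own. Each camera call takes 0.05 s, during which the arm holds its last target.

TASK

Put the four steel ring cutters away, each standing flat in the white round rest whose well fits its size: the widest cutter in the widest well, and so on down to the smallest. The two largest have been put on each other's rests and must change places. Leave the label roll and the timer standing where they are.

Things in the scene. Friction and masses are not known exactly. Their poses are not given: they have to be found in the camera images.
- cutter_70: the largest steel ring cutter: plain upright round tube open at both ends, outside diameter 70 mm, 34 mm tall, thin wall; origin at the centre of its underside, z up along the ring's axis (the z of its origin is the height of what it stands on). At the start it stands on the flat rim of the rest for the 52 mm cutter.
- cutter_52: the second largest steel ring cutter: plain upright round tube open at both ends, outside diameter 52 mm, 34 mm tall, thin wall; origin at the centre of its underside, z up along the ring's axis (the z of its origin is the height of what it stands on). At the start it stands in the well of the rest for the 70 mm cutter.
- cutter_38: the second smallest steel ring cutter: plain upright round tube open at both ends, outside diameter 38 mm, 34 mm tall, thin wall; origin at the centre of its underside, z up along the ring's axis (the z of its origin is the height of what it stands on). At the start it stands loose on the table.
- cutter_24: the smallest steel ring cutter: plain upright round tube open at both ends, outside diameter 24 mm, 34 mm tall, thin wall; origin at the centre of its underside, z up along the ring's axis (the z of its origin is the height of what it stands on). At the start it stands loose on the table.
- rest_70: the rest for the 70 mm cutter: white plastic disc fixed to the table, 92 mm outside diameter, 12 mm high, with a round well 82 mm in diameter in the middle whose flat, grey-lined floor lies 5 mm above the table (well 7 mm deep); origin at the centre of its underside, on the table. A cutter larger than the well can stand on the flat rim, 12 mm above the table.
- rest_52: the rest for the 52 mm cutter: white plastic disc fixed to the table, 92 mm outside diameter, 12 mm high, with a round well 64 mm in diameter in the middle whose flat, grey-lined floor lies 5 mm above the table (well 7 mm deep); origin at the centre of its underside, on the table. A cutter larger than the well can stand on the flat rim, 12 mm above the table.
- rest_38: the rest for the 38 mm cutter: white plastic disc fixed to the table, 92 mm outside diameter, 12 mm high, with a round well 50 mm in diameter in the middle whose flat, grey-lined floor lies 5 mm above the table (well 7 mm deep); origin at the centre of its underside, on the table. A cutter larger than the well can stand on the flat rim, 12 mm above the table. Empty at the start.
- rest_24: the rest for the 24 mm cutter: white plastic disc fixed to the table, 92 mm outside diameter, 12 mm high, with a round well 36 mm in diameter in the middle whose flat, grey-lined floor lies 5 mm above the table (well 7 mm deep); origin at the centre of its underside, on the table. A cutter larger than the well can stand on the flat rim, 12 mm above the table. Empty at the start.
- label_roll: bystander: roll of stickers on a card core, 69 mm diameter, 40 mm tall, standing loose on the table; origin at the centre of its underside.
- timer: bystander: round white wind-up kitchen timer, 62 mm diameter, 42 mm tall, standing loose on the table; origin at the centre of its underside.

How it is judged:
By the outcome, as a careful person would: the job done as asked, in the order asked, and still so for the second after the job is handed in, with the robot touching nothing.
It also fails if it takes over 120 s, if anything falls off the work surface, if the arm or the gripper's body presses on something with over 40 N, if the wrist force passes 120 N, or if a joint passes its speed limit or range.

## Working session

There is one attempt and no reset: what is moved stays moved. The work goes in short steps, each a Python script; the robot and the scene stay as the last script left them, time stands still between calls to the robot, and variables do not carry over. Pictures are saved under pics/ and viewed, and the job is handed in when it is done.

```bash
mkdir -p pics; python3 - <<'E'
from cell import bot
import cv2
for n in ("scene","top","wrist"):
    c=bot.get_calibration(n); print(n,c)
    cv2.imwrite(f"pics/a_{n}.png",bot.get_image(n)[:,:,::-1])
o=bot.get_obs(); print(o, bot.tcp_to_grasp)
E
```

```text
scene {'fx': 398.55305558288995, 'fy': 398.55305558288995, 'cx': 281.2742181039902, 'cy': 210.09930887467686, 'position': array([ 0.00369781, -0.42688064,  0.54874138]), 'orientation': array([[ 0.63635497,  0.46978232, -0.61184714],
       [-0.77139206,  0.38489032, -0.50676792],
       [-0.00257657,  0.79445831,  0.60731323]])}
top {'fx': 390.467045998267, 'fy': 390.467045998267, 'cx': 279.4403736646909, 'cy': 209.29692649461225, 'position': array([ 0.3988637 , -0.00132487,  0.87004924]), 'orientation': array([[ 0.0126465 ,  0.98968756, -0.14268356],
       [-0.99986634,  0.01399511,  0.0084521 ],
       [ 0.01036181,  0.1425576 ,  0.98973227]])}
wrist {'fx': 330.6639495648377, 'fy': 330.6639495648377, 'cx': 282.58865900925923, 'cy': 203.63755894901428, 'position': array([0.28528514, 0.56185152, 0.38358836]), 'orientation': array([[-3.29571145e-01,  8.98849605e-01,  2.88881027e-01],
       [-9.44130414e-01, -3.14019904e-01, -1.00046291e-01],
       [ 7.87823235e-04, -3.05713735e-01,  9.52123149e-01]])}
{'time_s': 0.15, 'joints': array([ 8.55783158e+01,  2.20804335e+01,  3.97729070e-01, -1.83884196e-02,
       -6.84098401e+01, -1.48175832e+01]), 'qd': array([-0.0652744 , -0.18482488,  0.13463986,  0.07349218,  0.10868654,
        0.04433638]), 'effort': array([ 2.42469097e-03, -3.91054237e+01,  1.87586170e+01,  4.22232807e+00,
        1.23421306e-02, -1.33780986e-04]), 'tool_pos': array([0.20576897, 0.58962756, 0.1877185 ]), 'eef_rot': array([[-4.22058300e-04, -3.29625170e-01, -9.44111788e-01],
       [-1.58737419e-03, -9.44110462e-01,  3.29625417e-01],
       [-9.99998651e-01,  1.63777983e-03, -1.24768833e-04]]), 'force': array([-0.9743847 ,  0.26320452, -0.32158534]), 'ft_torque': array([ 0.01577374, -0.00348731, -0.02224041]), 'gripper_width': 0.08709895280621095} 0.0187
```

View pics/a_top.png

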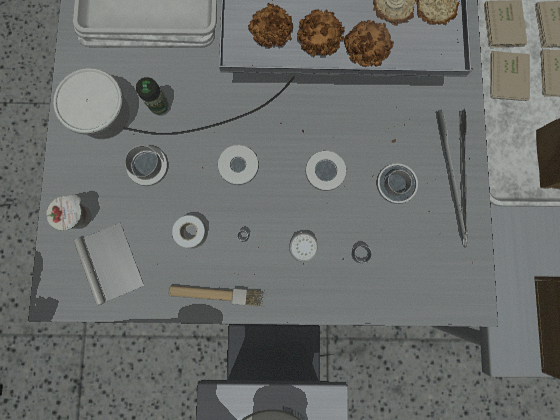

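View pics/a_scene.png

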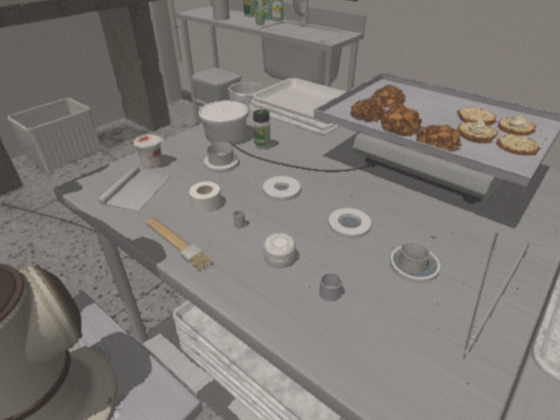

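View pics/a_wrist.png

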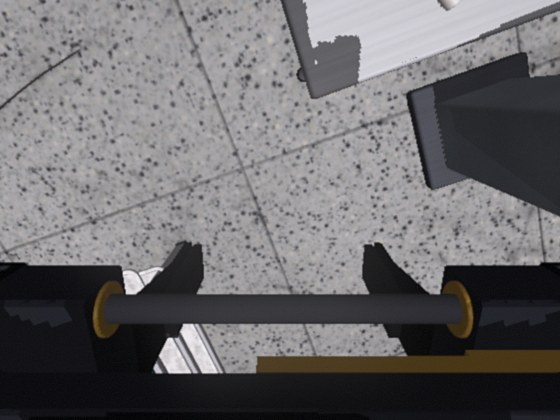

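The top view shows the rests at about (147,165), (238,164), (326,170) and (397,183). The label roll is at (189,231), the small cutter at (244,234), the timer at (303,246) and the 38 mm cutter at (361,253). I'll zoom in.

```bash
python3 - <<'E'
import cv2
im=cv2.imread("pics/a_top.png")[130:280,110:430]
cv2.imwrite("pics/a_zoom.png",cv2.resize(im,(800,375),interpolation=cv2.INTER_CUBIC))
E
```

```text
(no output)
```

View pics/a_zoom.png

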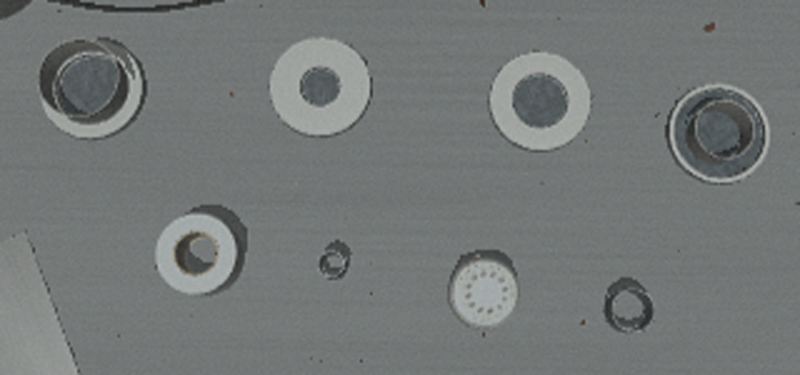

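```bash
cat > h.py <<'E'
import numpy as np, cv2
from cell import bot
def ray(c,u,v,z):
    d=c["orientation"]@np.array([(u-c["cx"])/c["fx"],-(v-c["cy"])/c["fy"],-1])
    p=np.array(c["position"]); return p+d*(z-p[2])/d[2]
def proj(c,P):
    q=(np.atleast_2d(P)-c["position"])@c["orientation"]
    return np.c_[c["cx"]+c["fx"]*q[:,0]/-q[:,2], c["cy"]-c["fy"]*q[:,1]/-q[:,2]]
def circ(x,y,z,d,n=180):
    t=np.linspace(0,2*np.pi,n); return np.c_[x+d/2*np.cos(t),y+d/2*np.sin(t),0*t+z]
def draw(im,c,P,col,f,off):
    q=((proj(c,P)-off+.5)*f-.5); cv2.polylines(im,[np.round(q*8).astype(np.int32)],False,col,1,cv2.LINE_AA,3)
E
python3 - <<'E'
from h import *
im=cv2.imread("pics/a_top.png"); c=bot.get_calibration("top")
g=im.min(2).copy(); m=(g>150).astype(np.uint8)
cs,_=cv2.findContours(m,cv2.RETR_EXTERNAL,cv2.CHAIN_APPROX_NONE)
for k in cs:
    if cv2.contourArea(k)<150: continue
    x,y,w,h=cv2.boundingRect(k)
    if not(130<y<280 and 110<x<430): continue
    (u,v)=cv2.minEnclosingCircle(k)[0]
    e=cv2.fitEllipse(cv2.convexHull(k))
    print(e, w,h,[ (z,ray(c,*e[0],z)[:2].round(4)) for z in (.012,.041)], 'diam', np.mean(e[1])/390.5*.855)
# cutters by eye from zoom (zoom/2.5+off)
for n,u,v,z in [("c70top",84,80,.046),("c52top",722,130,.039),("c24top",335,263,.034),("c38top",629,309,.034)]:
    print(n,ray(c,u/2.5+110-.3,v/2.5+130-.3,z)[:2].round(4))
E
```

```text
((303.52508544921875, 246.8109893798828), (24.725059509277344, 24.8283748626709), 163.79043579101562) 25 25 [(0.012, array([ 0.4403, -0.0625])), (0.041, array([ 0.4389, -0.0604]))] diam 0.05424863814086524
((187.8494110107422, 231.08547973632812), (30.82052993774414, 32.03046417236328), 60.34589767456055) 31 31 [(0.012, array([0.4714, 0.192 ])), (0.041, array([0.4689, 0.1854]))] diam 0.06880614592079622
((397.40484619140625, 182.86480712890625), (38.16200256347656, 40.05720901489258), 123.36203002929688) 40 39 [(0.012, array([ 0.5864, -0.2732])), (0.041, array([ 0.58 , -0.264]))] diam 0.08563050691357953
((146.09153747558594, 165.08740234375), (37.64174270629883, 40.12960433959961), 56.64321517944336) 39 32 [(0.012, array([0.6188, 0.2925])), (0.041, array([0.6113, 0.2826]))] diam 0.08514020707329471
((325.6658630371094, 169.8811492919922), (38.183189392089844, 39.404903411865234), 107.55199432373047) 40 39 [(0.012, array([ 0.6139, -0.1118])), (0.041, array([ 0.6066, -0.1081]))] diam 0.08493958943326708
((237.5708465576172, 164.06472778320312), (38.07343673706055, 39.33406066894531), 81.0040283203125) 40 39 [(0.012, array([0.6243, 0.0871])), (0.041, array([0.6167, 0.0841]))] diam 0.08474188256355315
c70top [0.6175 0.2873]
c52top [ 0.5831 -0.2671]
c24top [0.4629 0.0674]
c38top [ 0.427  -0.1843]
```

```bash
cat > ov.py <<'E'
from h import *
def ov(name,img,out,rests,cuts,box,f):
    c=bot.get_calibration(name); x0,y0,x1,y1=box
    im=cv2.resize(img[y0:y1,x0:x1],None,fx=f,fy=f,interpolation=cv2.INTER_CUBIC)
    for (x,y,dw) in rests:
        draw(im,c,circ(x,y,.012,.092),(0,255,0),f,(x0,y0)); draw(im,c,circ(x,y,.012,dw),(0,255,0),f,(x0,y0))
    for (x,y,z,d,h) in cuts:
        draw(im,c,circ(x,y,z,d),(0,160,255),f,(x0,y0)); draw(im,c,circ(x,y,z+h,d),(0,0,255),f,(x0,y0))
    cv2.imwrite(out,im)
E
python3 - <<'E'
from ov import *
R=[(.6188,.2925,.064),(.6243,.0871,.036),(.6139,-.1118,.050),(.5864,-.2732,.082)]
C=[(.6175,.2873,.012,.07,.034),(.5831,-.2671,.005,.052,.034),(.4629,.0674,0,.024,.034),(.427,-.1843,0,.038,.034),(.4689,.1854,0,.069,.04),(.4389,-.0604,0,.062,.042)]
im=cv2.imread("pics/a_top.png")
ov("top",im,"pics/ov1.png",R,C,(110,130,270,280),5)
ov("top",im,"pics/ov2.png",R,C,(270,130,430,280),5)
s=cv2.imread("pics/a_scene.png")
ov("scene",s,"pics/ov3.png",R,C,(180,120,460,320),2.8)
E
```

```text
(no output)
```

View pics/ov1.png

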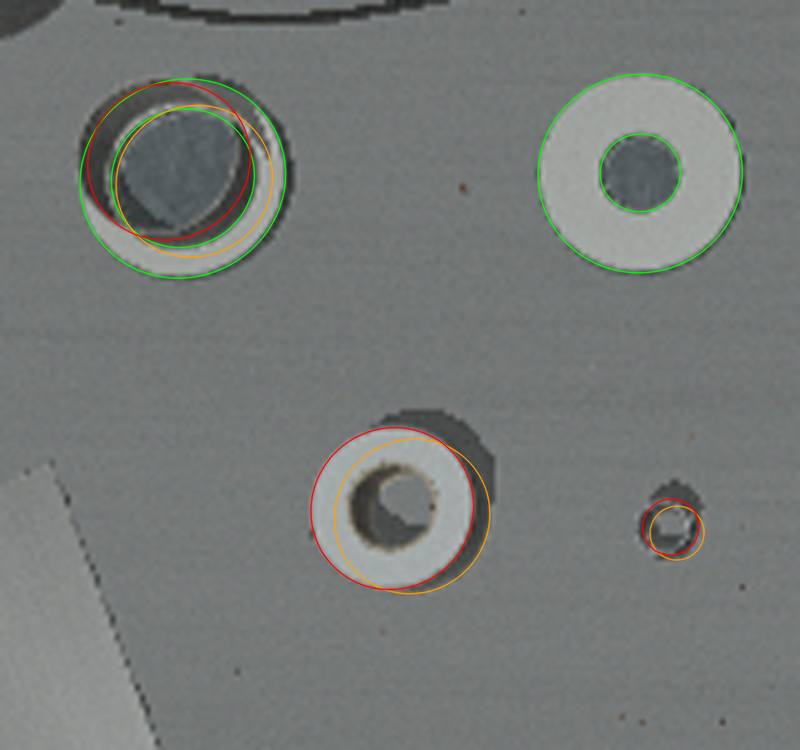

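View pics/ov2.png

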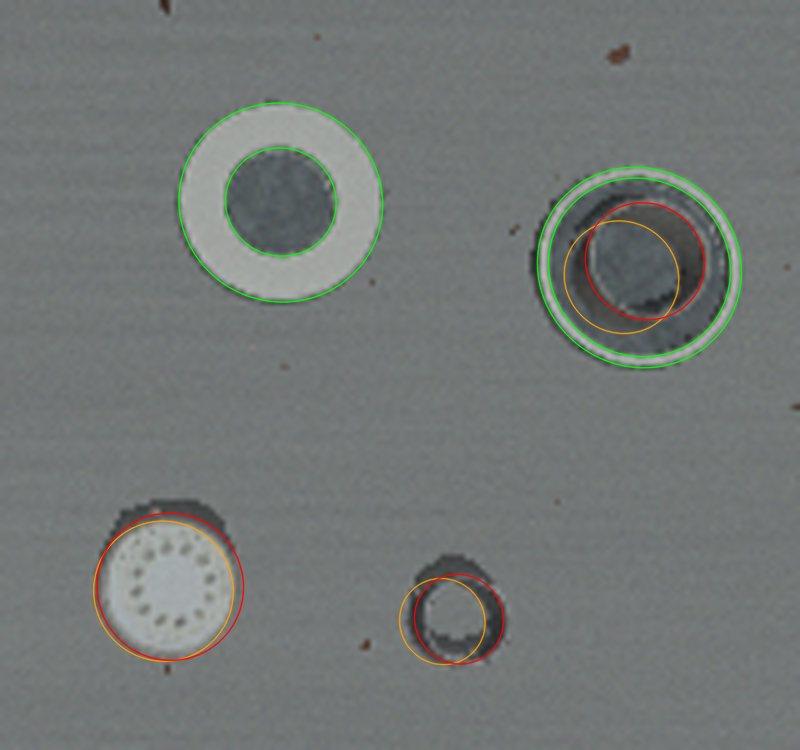

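View pics/ov3.png

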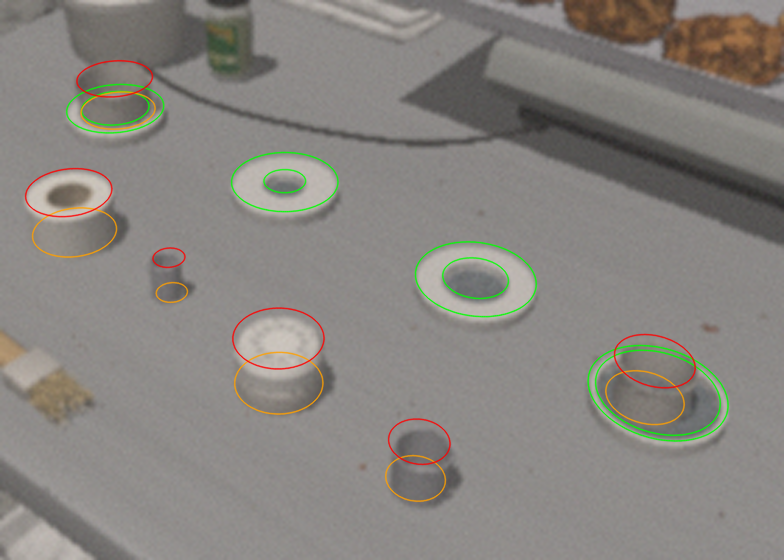

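Overlays agree in both cameras, and the order left to right is rest_52 (holding the 70), rest_24, rest_38, rest_70 (holding the 52). I'll hover over the big cutters with the wrist camera to refine.

```bash
cat >> h.py <<'E'
def R_(a): # jaw axis y at angle a deg in the world plane
    a=np.radians(a); x=np.array([0,0,-1.]); y=np.array([np.cos(a),np.sin(a),0]); return np.c_[x,y,np.cross(x,y)]
E
python3 - <<'E'
from h import *
for p in [(.6195,.2895),(.5831,-.2671),(.4629,.0674),(.427,-.1843)]:
    for a in (-90,90):
        q=bot.ik([*p,.1],R_(a)); print(p,a,None if q is None else np.round(q,1))
bot.movep([.6195,.2895,.10],R_(-90))
c=bot.get_calibration("wrist"); im=bot.get_image("wrist"); np.save("w1.npy",np.array([c],dtype=object),allow_pickle=True)
cv2.imwrite("pics/w1.png",im[:,:,::-1]); o=bot.get_obs(); print(o["time_s"],o["tool_pos"])
E
```

```text
(0.6195, 0.2895) -90 [ 38.6  31.4   2.8   0.  -61.4  51.4]
(0.6195, 0.2895) 90 [  38.6   31.4    2.8    0.   -61.4 -128.6]
(0.5831, -0.2671) -90 [-10.2  27.6  -4.    0.  -58.4 100.2]
(0.5831, -0.2671) 90 [-10.2  27.6  -4.    0.  -58.4 -79.8]
(0.4629, 0.0674) -90 [ 28.3  12.  -28.2   0.  -49.7  61.7]
(0.4629, 0.0674) 90 [  28.3   12.   -28.2    0.   -49.7 -118.3]
(0.427, -0.1843) -90 [ -3.2  11.8 -28.6   0.  -49.6  93.2]
(0.427, -0.1843) 90 [ -3.2  11.8 -28.6   0.  -49.6 -86.8]
2.0833 [0.61911307 0.29064677 0.10034543]
```

View pics/w1.png

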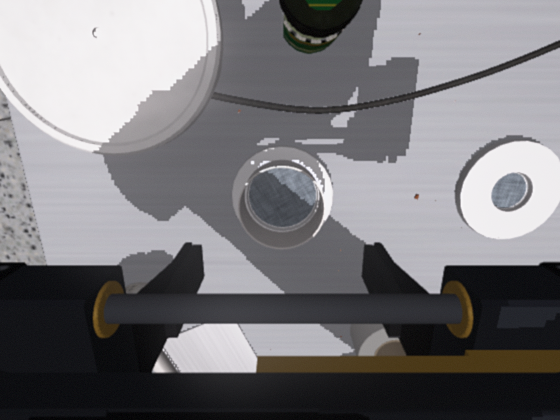

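```bash
cat >> ov.py <<'E'
def wov(name_png,c,out,rests,cuts,box,f):
    g=bot.get_calibration; bot_c=c
    im=cv2.imread(name_png); x0,y0,x1,y1=box
    im=cv2.resize(im[y0:y1,x0:x1],None,fx=f,fy=f,interpolation=cv2.INTER_CUBIC)
    for (x,y,dw) in rests:
        draw(im,c,circ(x,y,.012,.092),(0,255,0),f,(x0,y0)); draw(im,c,circ(x,y,.012,dw),(0,255,0),f,(x0,y0))
    for (x,y,z,d,h) in cuts:
        draw(im,c,circ(x,y,z,d),(0,160,255),f,(x0,y0)); draw(im,c,circ(x,y,z+h,d),(0,0,255),f,(x0,y0))
    cv2.imwrite(out,im)
E
python3 - <<'E'
from ov import *
c=np.load("w1.npy",allow_pickle=True)[0]
wov("pics/w1.png",c,"pics/w1o.png",[(.6188,.2925,.064),(.6243,.0871,.036)],[(.6195,.2895,.012,.07,.034)],(200,120,560,260),2.2)
wov("pics/w1.png",c,"pics/w1p.png",[],[],(220,130,350,260),5)
E
```

```text
(no output)
```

View pics/w1o.png

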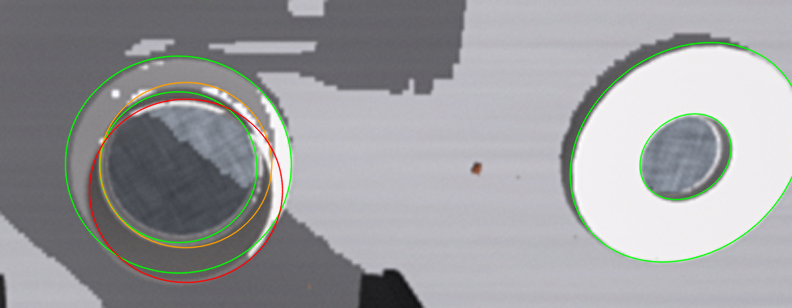

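View pics/w1p.png

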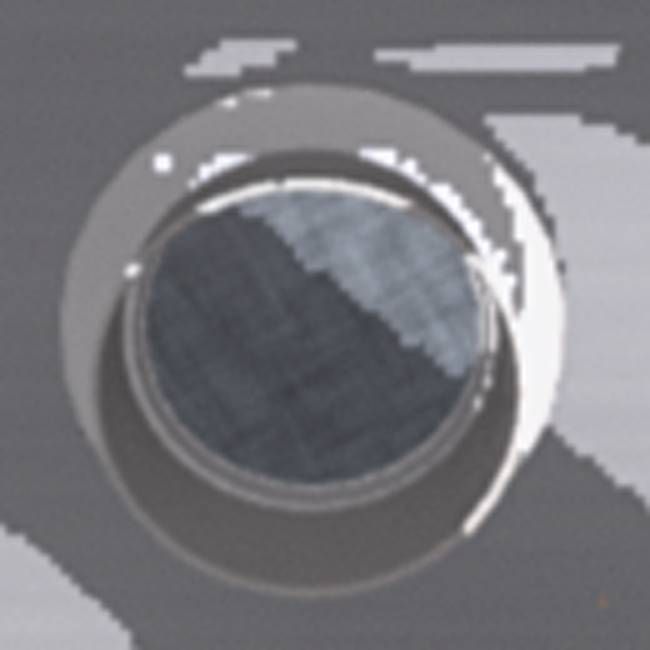

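```bash
cat >> h.py <<'E'
OFF=.0105; H=.11
def st(t=""):
    o=bot.get_obs(); print(t,"t",round(o["time_s"],2),"tcp",o["tool_pos"].round(4),"F",o["force"].round(1),"w",round(o["gripper_width"]*1e3,1)); return o
def pick(x,y,base,a=-90,off=OFF):
    bot.open_gripper(); bot.movep([x,y,H],R_(a)); 
    hit=bot.move_linear([x,y,base+off+.03],speed=.15); 
    hit=bot.move_linear([x,y,base+off],speed=.06,guard=8); st(f"down hit={hit}")
    bot.close_gripper(); o=st("closed")
    bot.move_linear([x,y,H],speed=.12); return st("lifted")
def place(x,y,base,a=-90,off=OFF):
    bot.movep([x,y,H],R_(a)); st("over")
    bot.move_linear([x,y,base+off+.015],speed=.12)
    hit=bot.move_linear([x,y,base+off-.001],speed=.03,guard=6); st(f"placed hit={hit}")
    bot.open_gripper(); bot.hold(.1); st("open")
    bot.move_linear([x,y,H],speed=.15)
def snap(n):
    for k in ("top","scene"): cv2.imwrite(f"pics/{n}_{k}.png",bot.get_image(k)[:,:,::-1])
def wsnap(n):
    c=bot.get_calibration("wrist"); im=bot.get_image("wrist"); cv2.imwrite(f"pics/{n}.png",im[:,:,::-1]); np.save(n+".npy",np.array([c],dtype=object),allow_pickle=True)
E
python3 - <<'E'
from h import *
o=pick(.619,.291,.012)
wsnap("w2")
E
```

```text
down hit=False t 3.73 tcp [0.6191 0.291  0.0223] F [-0.3  0.1 -0.7] w 87.1
closed t 5.26 tcp [0.619  0.291  0.0225] F [-0.3  0.3 -0.3] w 0.5
lifted t 6.14 tcp [0.6183 0.2906 0.109 ] F [-0.2  0.1 -0.4] w 0.5
```

View pics/w2.png

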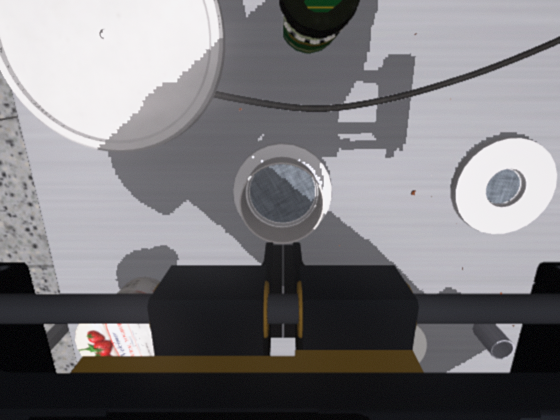

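```bash
python3 - <<'E'
from ov import *
snap("b"); c=bot.get_calibration("wrist"); o=st()
print(c["position"],c["orientation"].round(3),proj(c,[o["tool_pos"],o["tool_pos"]+[0,0,.0187],[.619,.291,.046]]))
c=bot.get_calibration("scene"); print(proj(c,[o["tool_pos"]]))
im=cv2.imread("pics/b_scene.png")[60:260,150:400]; cv2.imwrite("pics/b_z.png",cv2.resize(im,None,fx=3,fy=3,interpolation=cv2.INTER_CUBIC))
E
```

```text
t 6.29 tcp [0.6184 0.2907 0.1087] F [0.  0.1 0.7] w 0.7
[0.70298061 0.29075018 0.30453889] [[ 0.     0.952  0.307]
 [-1.    -0.     0.   ]
 [ 0.    -0.307  0.952]] [[282.65010463 235.24389599]
 [282.66533144 247.90209826]
 [282.18850697 204.20619113]]
[[217.47736566 124.85893347]]
```

View pics/b_z.png

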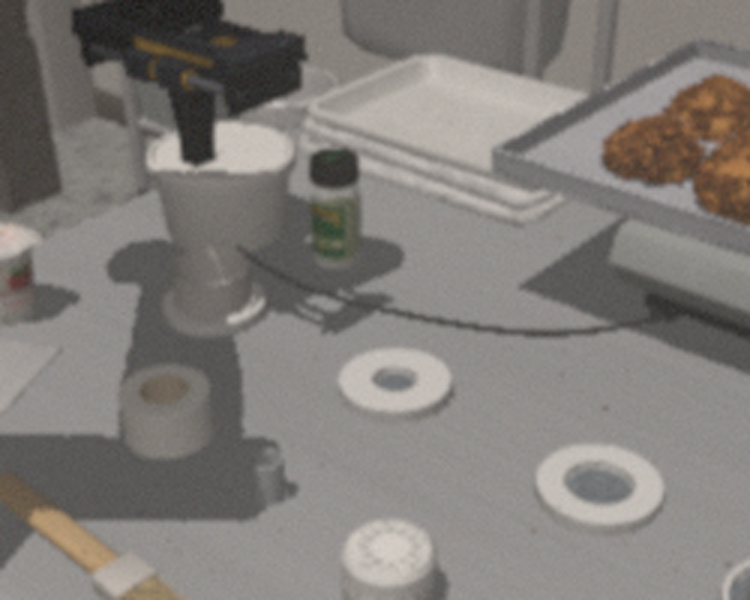

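```bash
python3 - <<'E'
from ov import *
c=bot.get_calibration("scene"); w=bot.get_calibration("wrist")
for dz in (0,.01,.0187,.03,.04): 
    print(dz,proj(c,[[.6184,.2907,.1087+dz]]).round(1),proj(w,[[.6184,.2907,.1087+dz],[.628,.2907,.1087+dz],[.628,.2807,.1087+dz]]).round(1).tolist())
im=cv2.imread("pics/b_scene.png")[70:150,170:270]; cv2.imwrite("pics/b_z2.png",cv2.resize(im,None,fx=7,fy=7,interpolation=cv2.INTER_CUBIC))
im=cv2.imread("pics/w2.png")[180:380,180:380]; cv2.imwrite("pics/b_z3.png",cv2.resize(im,None,fx=3,fy=3,interpolation=cv2.INTER_CUBIC))
E
```

```text
0 [[217.5 124.9]] [[282.6, 235.3], [282.6, 221.3], [298.4, 221.3]]
0.01 [[217.1 121.2]] [[282.6, 241.8], [282.6, 227.2], [299.1, 227.2]]
0.0187 [[216.7 117.9]] [[282.6, 247.9], [282.6, 232.8], [299.8, 232.8]]
0.03 [[216.3 113.7]] [[282.6, 256.8], [282.6, 240.9], [300.9, 240.9]]
0.04 [[215.8 109.9]] [[282.6, 265.5], [282.6, 248.9], [301.9, 248.9]]
```

View pics/b_z2.png

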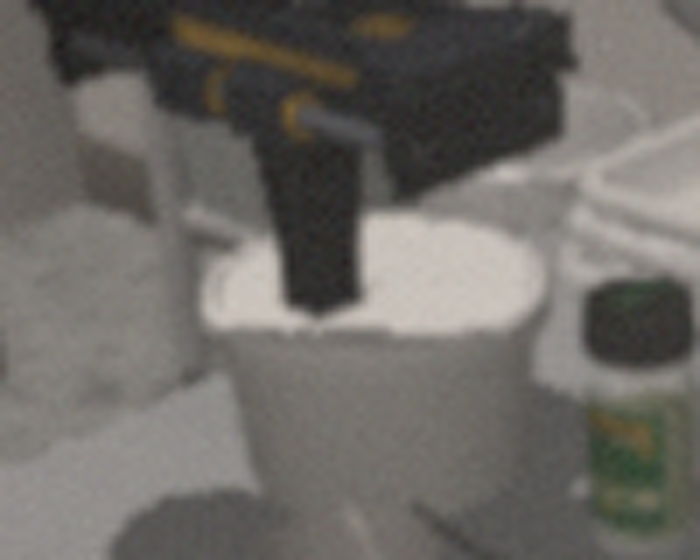

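View pics/b_z3.png

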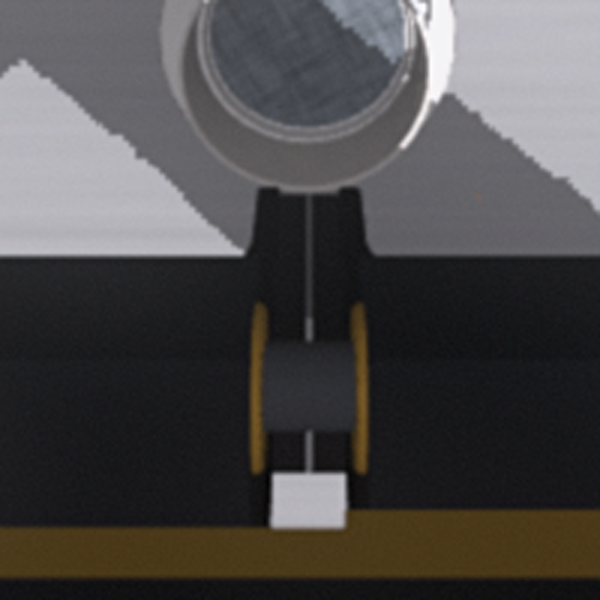

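View pics/b_top.png

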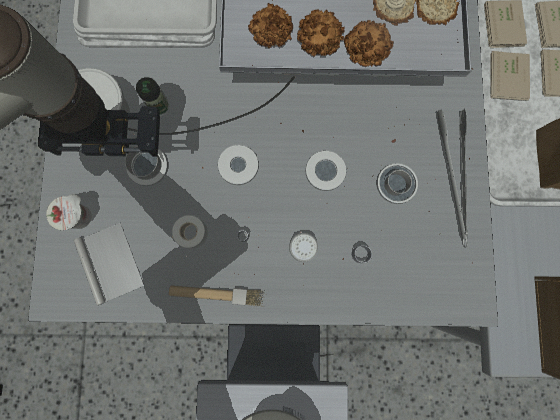

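The jaws shut on nothing. In both the scene and wrist views, the fingertips lie about 30 mm above the reported TCP. I'll confirm this with a guarded touch on bare table.

```bash
python3 - <<'E'
from h import *
bot.movep([.535,-.01,.10],R_(-90)); bot.move_linear([.535,-.01,.03],speed=.15)
h=bot.move_linear([.535,-.01,-.04],speed=.03,guard=4); st(f"hit={h}")
bot.move_linear([.535,-.01,.10]); st()
E
```

```text
hit=True t 9.97 tcp [ 0.535  -0.01   -0.0335] F [-0.5 -0.1  4.1] w 0.3
 t 11.01 tcp [ 0.5341 -0.0101  0.0989] F [ 0.   0.3 -0.5] w 0.2
```

```bash
sed -i 's/^OFF=.*/DZ=.0325; OFF=.0105-DZ; H=.085/' h.py
python3 - <<'E'
from h import *
o=pick(.619,.291,.012)
wsnap("w3")
E
```

```text
down hit=False t 14.95 tcp [ 0.6191  0.291  -0.0102] F [ 0.3 -0.6 -0.3] w 87.0
closed t 15.43 tcp [ 0.6192  0.2911 -0.0096] F [0.6 0.3 0.7] w 68.5
lifted t 16.38 tcp [0.6183 0.2906 0.0839] F [-0. -0.  0.] w 68.7
```

View pics/w3.png

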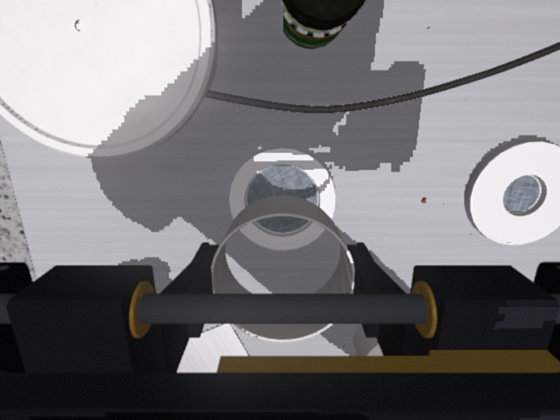

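```bash
python3 - <<'E'
from ov import *
c=np.load("w3.npy",allow_pickle=True)[0]
wov("pics/w3.png",c,"pics/w3o.png",[(.619,.293,.064)],[(.6183,.2906,.106,.07,.034)],(180,130,400,360),2.6)
E
```

```text
(no output)
```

View pics/w3o.png

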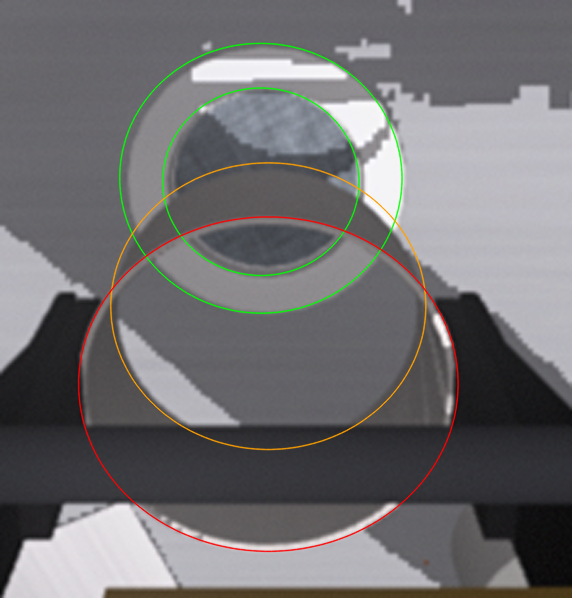

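```bash
python3 - <<'E'
from h import *
place(.535,-.01,0)
bot.movep([.583,-.267,H],R_(-90)); wsnap("w4"); st()
from ov import *
c=np.load("w4.npy",allow_pickle=True)[0]
wov("pics/w4.png",c,"pics/w4o.png",[(.5864,-.2732,.082),(.6139,-.1118,.05)],[(.5831,-.2671,.005,.052,.034)],(130,100,400,290),2.8)
E
```

```text
over t 17.62 tcp [ 0.5361 -0.0091  0.0852] F [ 0.  -0.3 -0.4] w 69.0
placed hit=True t 19.03 tcp [ 0.5348 -0.0101 -0.0218] F [ 0.  -0.6  2.9] w 69.1
open t 19.78 tcp [ 0.5341 -0.0102 -0.0222] F [-0.8  0.4  0.4] w 86.6
 t 21.73 tcp [ 0.583  -0.2656  0.0848] F [-1.9  0.5 -0.4] w 87.1
```

View pics/w4o.png

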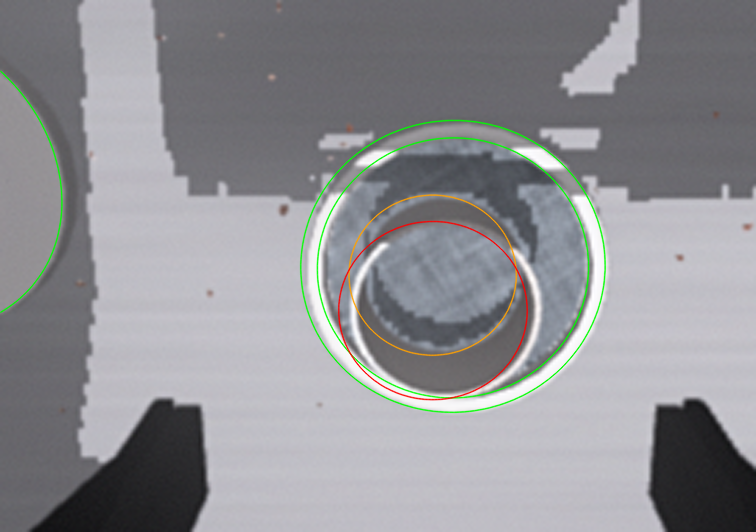

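```bash
python3 - <<'E'
from h import *
o=pick(.5845,-.2705,.005)
if o["gripper_width"]>.045:
    place(.619,.291,.005)
    wsnap("w5"); snap("c")
    from ov import *
    c=np.load("w5.npy",allow_pickle=True)[0]
    wov("pics/w5.png",c,"pics/w5o.png",[(.619,.291,.064)],[(.619,.291,.005,.052,.034)],(130,100,400,290),2.8)
E
```

```text
down hit=False t 23.48 tcp [ 0.5845 -0.2706 -0.0172] F [0.6 0.1 0.2] w 87.3
closed t 24.18 tcp [ 0.5845 -0.2705 -0.0169] F [-0.3  0.1  0.2] w 51.0
lifted t 25.18 tcp [ 0.5837 -0.2702  0.084 ] F [ 0.6  0.5 -0.9] w 50.9
over t 27.21 tcp [0.6194 0.2898 0.085 ] F [ 0.2  0.1 -0.4] w 51.3
placed hit=True t 28.59 tcp [ 0.6187  0.2908 -0.017 ] F [-0.4  0.1  3.6] w 51.1
open t 29.57 tcp [ 0.6181  0.2905 -0.0177] F [-0.2  0.2 -0.8] w 86.8
```

View pics/w5o.png

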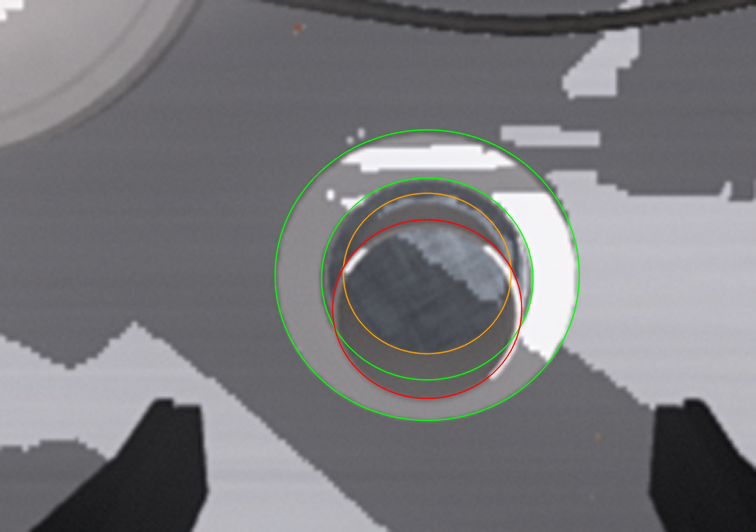

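cutter_52 is seated in rest_52. Next is cutter_70 into rest_70.

```bash
python3 - <<'E'
from h import *
o=pick(.5350,-.0101,0)
if o["gripper_width"]>.06:
    place(.5865,-.274,.005)
    wsnap("w6")
    from ov import *
    c=np.load("w6.npy",allow_pickle=True)[0]
    wov("pics/w6.png",c,"pics/w6o.png",[(.5865,-.274,.082)],[(.5865,-.274,.005,.07,.034)],(130,100,400,290),2.8)
E
```

```text
down hit=False t 33.28 tcp [ 0.535  -0.0102 -0.0222] F [ 0.6 -0.6 -0.3] w 87.5
closed t 33.77 tcp [ 0.5352 -0.0101 -0.0217] F [-1.3  0.2  1.7] w 69.1
lifted t 34.81 tcp [ 0.5342 -0.0102  0.0841] F [ 0.4  0.7 -1.5] w 68.6
over t 35.86 tcp [ 0.5863 -0.273   0.0846] F [-0.4 -0.4 -0.8] w 68.5
placed hit=True t 37.24 tcp [ 0.5863 -0.274  -0.0168] F [-0.   0.3  2.7] w 68.5
open t 38.0 tcp [ 0.5855 -0.2737 -0.0176] F [-0.4 -1.2 -0.7] w 86.8
```

View pics/w6o.png

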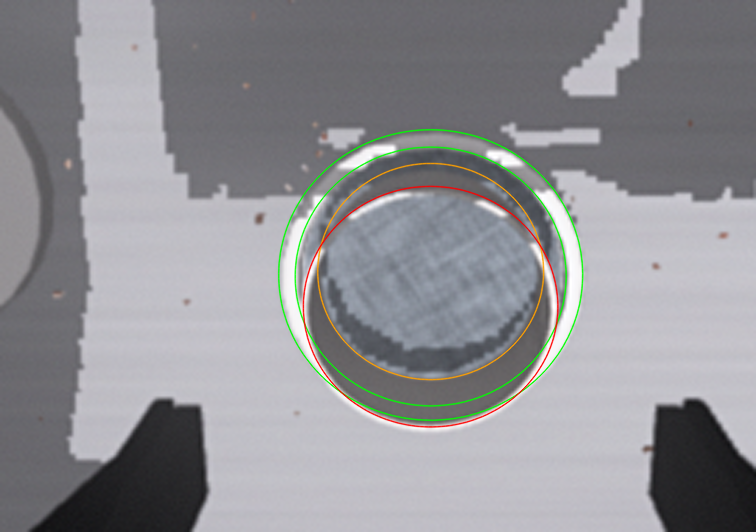

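```bash
python3 - <<'E'
from ov import *
bot.movep([.427,-.1843,H],R_(-90)); wsnap("w7")
bot.movep([.4629,.0674,H],R_(-90)); wsnap("w8"); st()
c=np.load("w7.npy",allow_pickle=True)[0]
wov("pics/w7.png",c,"pics/w7o.png",[],[(.427,-.1843,0,.038,.034)],(180,130,400,290),3)
c=np.load("w8.npy",allow_pickle=True)[0]
wov("pics/w8.png",c,"pics/w8o.png",[],[(.4629,.0674,0,.024,.034)],(180,130,400,290),3)
E
```

```text
t 40.74 tcp [0.4629 0.0664 0.0847] F [-0.   0.8  0.3] w 87.3
```

View pics/w7o.png

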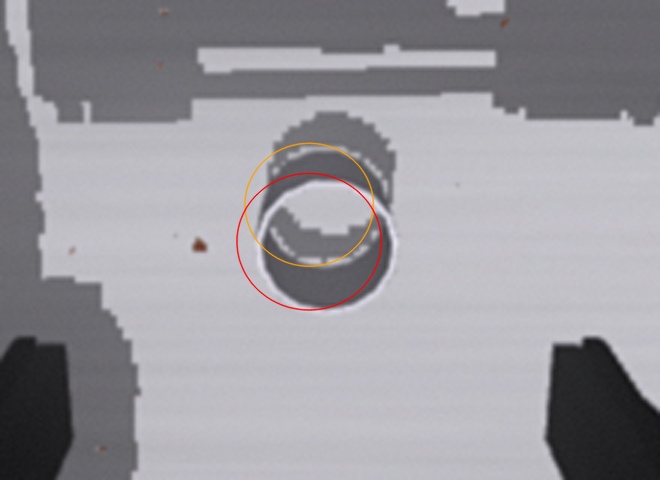

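View pics/w8o.png

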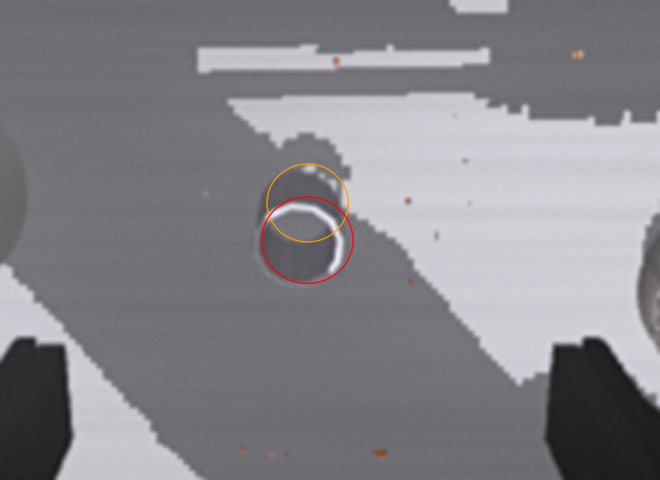

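```bash
python3 - <<'E'
from ov import *
o=pick(.462,.0702,0)
if o["gripper_width"]>.018:
    place(.624,.0868,.005)
    wsnap("w9")
    c=np.load("w9.npy",allow_pickle=True)[0]
    wov("pics/w9.png",c,"pics/w9o.png",[(.624,.0868,.036)],[(.624,.0868,.005,.024,.034)],(180,130,400,290),3)
    o=pick(.426,-.189,0)
    if o["gripper_width"]>.03:
        place(.6138,-.112,.005)
        wsnap("w10")
        c=np.load("w10.npy",allow_pickle=True)[0]
        wov("pics/w10.png",c,"pics/w10o.png",[(.6138,-.112,.05)],[(.6138,-.112,.005,.038,.034)],(180,130,400,290),3)
E
```

```text
down hit=False t 42.52 tcp [ 0.4621  0.0702 -0.0221] F [ 0.  -0.6 -0.9] w 87.0
closed t 43.58 tcp [ 0.462   0.0702 -0.022 ] F [ 0.1 -0.6  0.4] w 22.5
lifted t 44.62 tcp [0.4613 0.0699 0.0843] F [-0.3  0.1 -1.1] w 22.8
over t 45.32 tcp [0.623  0.0864 0.0833] F [-0.   0.8 -0.6] w 22.6
placed hit=True t 46.71 tcp [ 0.6238  0.0867 -0.017 ] F [-0.7 -0.3  3.9] w 22.6
open t 48.05 tcp [ 0.6232  0.0866 -0.0177] F [ 0.5 -0.  -0.5] w 87.1
down hit=False t 51.75 tcp [ 0.4261 -0.1891 -0.0221] F [ 1.5 -0.3  1.1] w 87.1
closed t 52.63 tcp [ 0.426 -0.189 -0.022] F [-0.5 -0.1  1.1] w 37.0
lifted t 53.67 tcp [ 0.4253 -0.1889  0.0843] F [-0.1 -0.4 -0.6] w 37.3
over t 54.5 tcp [ 0.6122 -0.1123  0.084 ] F [-0.5  0.6 -0.5] w 37.4
placed hit=True t 55.89 tcp [ 0.6135 -0.112  -0.017 ] F [-0.   0.4  4.1] w 37.4
open t 57.05 tcp [ 0.6129 -0.112  -0.0177] F [ 0.3 -0.4  0. ] w 86.7
```

View pics/w9o.png

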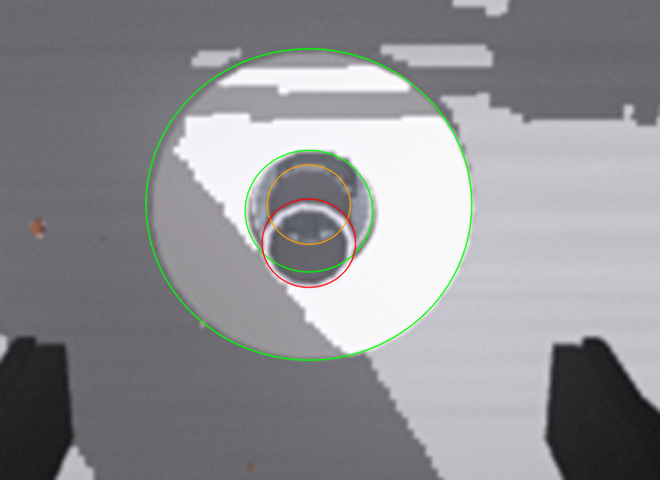

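View pics/w10o.png

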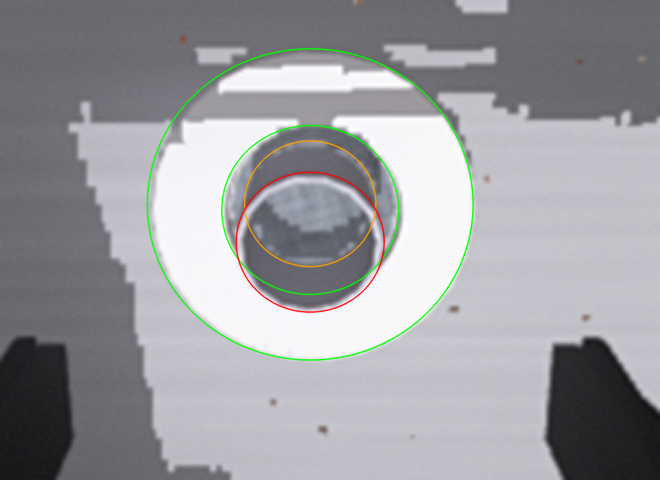

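Both small cutters are seated. I'll move the arm clear and take a final look.

```bash
python3 - <<'E'
from ov import *
bot.movep([.6138,-.112,.19],R_(-90)); bot.goto_joints([85.577,22.042,.453,0,-68.411,-14.817]); snap("f"); st()
R=[(.619,.2915,.064),(.6243,.0871,.036),(.6139,-.1118,.050),(.5865,-.274,.082)]
C=[(.5865,-.274,.005,.07,.034),(.619,.291,.005,.052,.034),(.624,.0868,.005,.024,.034),(.6138,-.112,.005,.038,.034),(.4689,.1854,0,.069,.04),(.4389,-.0604,0,.062,.042)]
ov("scene",cv2.imread("pics/f_scene.png"),"pics/f_so.png",[],C,(180,120,460,320),2.8)
im=cv2.imread("pics/f_top.png")[130:280,110:430]; cv2.imwrite("pics/f_z.png",cv2.resize(im,(800,375),interpolation=cv2.INTER_CUBIC))
E
```

```text
t 61.39 tcp [0.2066 0.5898 0.1886] F [-0.5 -0.6  0. ] w 86.9
```

View pics/f_z.png

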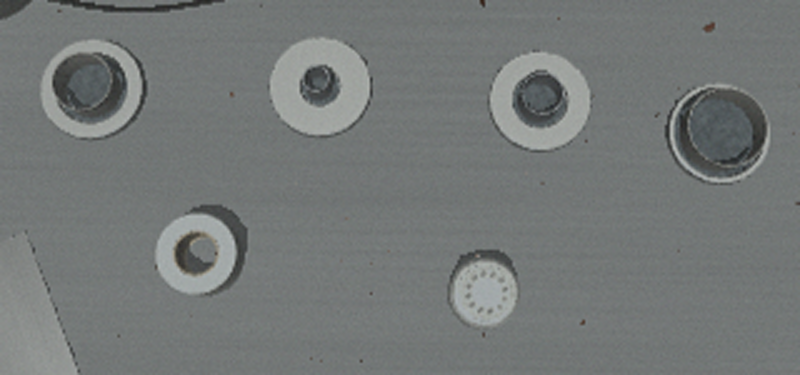

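View pics/f_so.png

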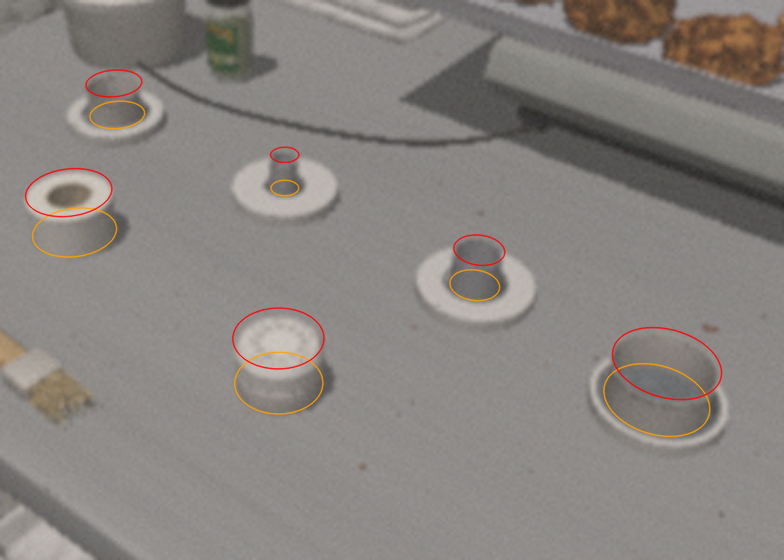

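All four cutters stand flat in their wells. The label roll and timer match their starting outlines.

```bash
python3 -c "
from cell import bot
bot.hold(.3); print(bot.finish_job())"
```

```text
the job is handed in; nothing more can be done
None
```

All four cutters now stand flat in the wells that fit them, and I handed the job in at about 62 s. The 70 and 52 mm cutters changed places, with the 70 set down on bare table in between. Then the 24 and the 38 went into their rests.

- **Missed first grasp:** the jaws closed on nothing because the fingertips sit about 32 mm above the reported TCP. The scene and wrist views showed about 30 mm, and a light guarded touch on bare table (about 4 N) gave about 33 mm. I corrected for this, and every later grasp held.
- **Final checks:** each placing stopped at the height of the well floor. In the last top and scene pictures all four cutters stand upright inside their wells. The label roll and timer match their starting outlines. The highest contact force I read was about 4 N.
- **Disagreements:** my first camera estimates of the cutters were up to about 5 mm off sideways, and I corrected these from the wrist camera before each grasp. The gripper read about 1 mm less than each cutter's stated diameter.

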